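# Pack candle cups mouth down in a gift box

## Robot

A 6-joint arm with a two-finger parallel gripper is mounted at the origin on the work surface. World frame = base frame: x ahead of the robot, y to its left, z up, the work surface at z = 0. Lengths are in mm, angles in rad, forces in N, time in s.
With the tool pointing down it reaches from about 400 to 925 mm from the base axis. Payload 12.5 kg.
Tool frame: the origin (TCP) lies between the finger pads, 19 mm behind the fingertips; this is the grasp point; z points along the fingers, y is the line along which they close (so a half turn about z gives the same grasp; the last joint's range is limited). The gripper opens to 95 mm and grips with 3 to 60 N. Pads are 20 mm wide; open, the fingers measure 119 mm over their backs; the gripper's body (75 mm by 180 mm) begins 59 mm behind the grasp point.
Start: joints at [-1.223, 0.491, 1.559, -0, 1.092, -0.106], TCP at [274.014, -561.748, 233.461] pointing down, gripper open.
Joint ranges: [-3.1, 3.1], [-0.84, 2.19], [0.05, 2.79], [-1.13, 4.28], [0.06, 2.93], [-2.69, 2.69]. Speed limits (rad/s): [2.22, 2.22, 2.79, 3.14, 3.14, 3.14].

## Interface

Orientations are given as a unit quaternion [w, x, y, z].
In Python, from cell import r, claw, vision, job, search_frame, cut_out gives the robot as it stands. Calls block until the motion is done:
- r.move_to(position, orientation): joint-space move of the TCP to a pose.
- r.servo_line(position, max_speed=150, attitude=None): straight line of the TCP; attitude=None keeps the orientation; max_speed is the mean speed in mm/s.
- r.movej(angles): joint-space move.
- claw.grip(opening, newtons=None): opening from 0.0 (shut) to 1.0 (fully open); newtons is the grip in N (None keeps the last); returns when the fingers have stopped.
- r.sleep(seconds).
- r.inverse_kinematics(position, orientation): joint angles nearest the present ones, or None.
- vision.capture(name): name is "scene" or "top" or "wrist"; returns a dict with "image" (384x512x3 uint8, red, green, blue), "z_map" (384x512 float32, mm along the optical axis (not along the pixel's ray), 0 where there is no reading), "intrinsics" (3x3 intrinsics, pixels), "k1" (the pictures are not rectified: a ray, as slopes to the right and down, at radius r is drawn at 1 + k1 r^2 times it, then the intrinsics apply), "R" (3x3) and "t" (3): a world point X has camera coordinates R X + t. Camera axes: x right, y down, z forward; pixel columns grow to the right and rows downward; lengths in mm; the calibration is good to about 2 mm. A picture is of the moment at which its call begins.
A pose or a line that the arm cannot do raises r.IKError and nothing moves.
- job.close_job(): hands the job in; it is judged then, once.
Trained networks look in a picture, given as the dict that the camera call returned (one of the last four; its "shot" number tells which), for a name from the list of things; names that differ only in an ending like _2 or _b are one class to them, and where a whole thing is asked for, a point or a joint stands for the part that bears it (a point fixed in the world has none). Each returns a list of dicts, best first, with "p" (0 to 1); they miss things now and then, are a little off and sometimes report something else, mostly with a low value. They report only what shows in the picture. A call takes as long as a camera call.
- search_frame(picture, query): "rect" ([left, top, width, height] in pixels, round what is visible of it).
- cut_out(picture, query): "region" (384x512 bool, what is visible of it) and "rect" ([left, top, width, height] in pixels, round what is visible of it).
Readings, each from a call of its own:
- r.get_clock(): time.
- r.get_qpos(): joint angles.
- r.get_dq(): joint speeds.
- r.get_tau(): joint torques, N m.
- r.get_tcp_pos(): TCP position.
- r.get_eef_rot(): TCP orientation.
- r.get_contact_force(): force on the tool from outside, world axes, zero at the start.
- r.get_moment(): the same for the moment, N m.
- r.get_width(): opening from 0.0 (shut) to 1.0 (fully open).
- r.get_finger_force(): force on a finger pad.
Only numpy, scipy, OpenCV 4.12 (cv2) and the standard library are available. Lean on these libraries where they do the work, as an engineer would, in place of code of your own. Each camera call takes 0.05 s, during which the arm holds its last target. There are 200 camera calls.

## Task

Slide the green gift-box base across the counter, without lifting it, until it lies centred and square on the brass-bordered packing place, its longer side along the place's longer side. Then move the wooden spacer cubes from its pockets into the shallow white tray, side by side on its floor, and put every candle cup into a pocket, one to a pocket, mouth down and fully seated. When all are in, put the lid on so that it rests level on the base's flange; leave the other goods where they stand.

Things in the scene. Friction and masses are not known exactly. Their poses are not given: they have to be found in the camera images.
- mat: packing place inlaid flush in the counter: brown rectangle 222 x 208 mm with a thin brass border, nothing sticks up. Origin: its centre; x along the 222 mm side, y along the 208 mm side, z up. The base lies on it with its 196 mm side along x; a half turn makes no difference.
- base: loose green gift-box base, 0.7 kg: flange 196 (x) x 182 (y) mm, 14 mm high, carrying a cream insert 170 (x) x 156 (y) mm, top 30 mm above the counter, with four square pockets 52 x 52 mm with chamfered mouths, 10 mm deep (floor 20 mm above the counter), centred at x = +-45, y = +-39 mm. Origin: centre of the underside, z up.
- pocket0 (a point): centre of the floor of pocket 0 of the base (base x -45, y -39, z 20 mm); axes as the base
- pocket1 (a point): centre of the floor of pocket 1 of the base (base x -45, y 39, z 20 mm); axes as the base
- pocket2 (a point): centre of the floor of pocket 2 of the base (base x 45, y -39, z 20 mm); axes as the base
- pocket3 (a point): centre of the floor of pocket 3 of the base (base x 45, y 39, z 20 mm); axes as the base
- lid: loose deep green lid, 0.3 kg, open below: outside 190 (x) x 176 (y) x 63 mm, inside 184 x 170 x 60 deep. It goes over the insert (7 mm play each side) and its rim rests on the base's flange, origin 14 mm above the base's; a half turn is the same. On top a wooden grip bar: 70 mm along x, 14 mm thick (y), 63 to 93 mm above the rim. Origin: centre of the rim plane, z up. Starts on the counter.
- lid_grip (a point): point in the lid's grip bar, 86 mm above the lid's rim (7 mm below the bar's top): a TCP height at which fingertips 19 mm farther down just clear the lid's top; axes as the lid
- cup0: a dusty-pink glazed square candle cup, outside 46 x 46 mm, 50 mm tall, walls 4 mm, 0.12 kg, open at one end (the mouth) and closed at the other. At the start it lies on one of its sides. Origin: centre of the outside of the closed end; z runs from there out through the mouth (mouth down = z straight down). May be absent.
- cup1: a cream glazed square candle cup, outside 46 x 46 mm, 50 mm tall, walls 4 mm, 0.12 kg, open at one end (the mouth) and closed at the other. At the start it lies on one of its sides. Origin: centre of the outside of the closed end; z runs from there out through the mouth (mouth down = z straight down). May be absent.
- cup2: a grey-blue glazed square candle cup, outside 46 x 46 mm, 50 mm tall, walls 4 mm, 0.12 kg, open at one end (the mouth) and closed at the other. At the start it lies on one of its sides. Origin: centre of the outside of the closed end; z runs from there out through the mouth (mouth down = z straight down). May be absent.
- tray: shallow white tray fixed on the counter, outside 160 (x) x 110 (y) mm, 14 mm high, walls and floor 5 mm. Origin: centre of the underside, z up.
- block0: light wooden spacer cube, 42 mm, 0.05 kg, at the start seated in a pocket of the base (its top 32 mm above the insert). Origin: centre of its underside at the start, z up.
- block1: light wooden spacer cube, 42 mm, 0.05 kg, at the start seated in a pocket of the base (its top 32 mm above the insert). Origin: centre of its underside at the start, z up.
- block0_mid (a point): centre of the cube block0; axes as the block
- block1_mid (a point): centre of the cube block1; axes as the block
- jar: bystander: glass jar with a red cap, 64 mm diameter, 100 mm tall; origin under its centre
- spool: bystander: red ribbon spool, 64 mm diameter, 35 mm tall; origin under its centre
- tin: bystander: copper candle tin, 68 mm diameter, 45 mm tall; origin under its centre
- saucer: bystander: white saucer, 110 mm diameter, 14 mm tall; origin under its centre
- hatbox: bystander: small round terracotta box, 110 mm diameter, 75 mm tall; origin under its centre
- cards: bystander: stack of cards 90 x 120 x 30 mm; origin under its centre
- mug: bystander: blue mug, 80 mm diameter, 85 mm tall, handle at its +y; origin under its centre

How it is judged (in metres and radians):
On the way, in this order (a step that is already met when the one before it is completed fails the run):
1. the base lies centred and square on the packing place (horizontal distance between base and mat below 0.018 m and angle between the x axis of base and the x axis of mat, either way round below 0.14 rad and angle between base's own z axis and vertical below 0.05 rad), for 0.2 s.
2. every cup present is seated mouth down in a pocket (all of step 1 and angle between each of cup0, cup1, cup2's own z axis and vertical above 3.04 rad and ((horizontal distance between cup0 and pocket0 below 0.007 m and z of cup0 in the frame of base below 0.074 m) or (horizontal distance between cup0 and pocket1 below 0.007 m and z of cup0 in the frame of base below 0.074 m) or (horizontal distance between cup0 and pocket2 below 0.007 m and z of cup0 in the frame of base below 0.074 m) or (horizontal distance between cup0 and pocket3 below 0.007 m and z of cup0 in the frame of base below 0.074 m)) and ((horizontal distance between cup1 and pocket0 below 0.007 m and z of cup1 in the frame of base below 0.074 m) or (horizontal distance between cup1 and pocket1 below 0.007 m and z of cup1 in the frame of base below 0.074 m) or (horizontal distance between cup1 and pocket2 below 0.007 m and z of cup1 in the frame of base below 0.074 m) or (horizontal distance between cup1 and pocket3 below 0.007 m and z of cup1 in the frame of base below 0.074 m)) and ((horizontal distance between cup2 and pocket0 below 0.007 m and z of cup2 in the frame of base below 0.074 m) or (horizontal distance between cup2 and pocket1 below 0.007 m and z of cup2 in the frame of base below 0.074 m) or (horizontal distance between cup2 and pocket2 below 0.007 m and z of cup2 in the frame of base below 0.074 m) or (horizontal distance between cup2 and pocket3 below 0.007 m and z of cup2 in the frame of base below 0.074 m))), for 0.2 s.
3. the lid rests on the base's flange over the cups (all of step 2 and horizontal distance between lid and base below 0.014 m and z of lid in the frame of base between 0.01 and 0.018 m and angle between lid's own z axis and vertical below 0.04 rad), for 0.2 s.
At the end, for the whole second after the job is handed in: Base on the packing place (centre within 18 mm, within 8 deg of square, flat); every cup present mouth down (5 deg), within 7 mm of a pocket centre and within 4 mm of seated; lid level on the flange (4 mm in height, 14 mm sideways); blocks in the tray on its floor; all at rest (all of step 3 and x of block0_mid in the frame of tray between -0.075 and 0.075 m and y of block0_mid in the frame of tray between -0.05 and 0.05 m and height (world z) of each of block0_mid, block1_mid below 0.035 m and x of block1_mid in the frame of tray between -0.075 and 0.075 m and y of block1_mid in the frame of tray between -0.05 and 0.05 m and linear speed of each of cup0, cup1, cup2, lid, base, block0, block1 below 0.02 m/s); the robot touches nothing.
It fails at once if the base is lifted off the counter (height (world z) of base above 0.02 m).
It fails at once if another shop article is moved more than 40 mm or tipped over (distance of any of jar, spool, tin, saucer, hatbox, cards, mug from where it was at the start of the episode above 0.04 m or angle between any of jar, spool, tin, saucer, hatbox, cards, mug's own z axis and vertical above 0.6 rad).
Of cup0, cup1, cup2 only 2 to 3 are there at a start; the rules pass over those that are not, and their reading is None.
At some moment in a run one of cup0, cup1, cup2, lid may be knocked a few centimetres aside while the robot is not near it.
Once in a run the grip may slacken for a moment while it holds something.
It also fails if it takes over 210 s, if anything falls off the work surface, if the arm or the gripper's body presses on something with over 40 N, if the wrist force passes 120 N, or if a joint passes its speed limit or range.

## Working session

There is one attempt and no reset: what is moved stays moved. The work goes in short steps, each a Python script; the robot and the scene stay as the last script left them, time stands still between calls to the robot, and variables do not carry over. Pictures are saved under pics/ and viewed, at most 14 in all, crops included, and the job is handed in when it is done.

```bash
ls; mkdir -p pics; python3 - <<'E'
from cell import r,claw,vision,job,search_frame,cut_out
import cv2,numpy as np
for n in("scene","top"):
    p=vision.capture(n); cv2.imwrite(f"pics/{n}0.png",p["image"][:,:,::-1]); 
    print(n,p["R"].round(3).tolist(),p["t"].round(1),p["intrinsics"].tolist(),p["k1"])
    np.savez(f"{n}0.npz",**{k:p[k] for k in("image","z_map","intrinsics","k1","R","t")})
print(r.get_clock(),r.get_width(),r.get_eef_rot())
E
```

```text
pics
scene [[0.663, 0.749, -0.001], [0.634, -0.561, -0.533], [-0.4, 0.352, -0.846]] [-372.3 -335.6 1588. ] [[468.4359950460969, 0.0, 246.1743891611085], [0.0, 468.4359950460969, 191.9241969100629], [0.0, 0.0, 1.0]] -0.0931758971679256
top [[0.017, -1.0, -0.006], [-0.994, -0.016, -0.11], [0.11, 0.008, -0.994]] [ -12.4  584.7 1328.6] [[399.7707643742644, 0.0, 258.5842305430902], [0.0, 399.7707643742644, 192.25091941199673], [0.0, 0.0, 1.0]] 0.01135465454753766
0.1 0.9997824681041969 [-4.85524562e-04  9.74372368e-01  2.24940543e-01 -6.53312160e-05]
```

View pics/top0.png

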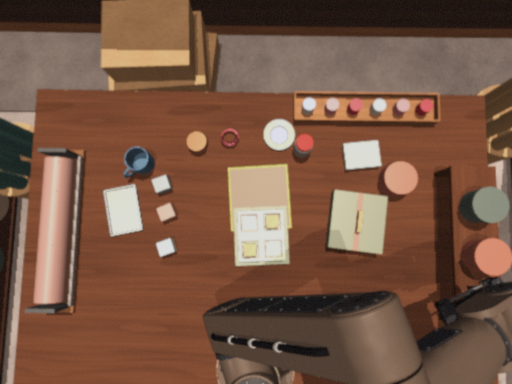

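View pics/scene0.png

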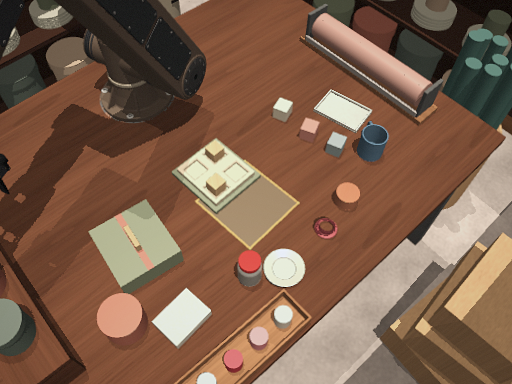

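```bash
cat > h.py <<'E'
from cell import r,claw,vision,job,search_frame,cut_out
import cv2,numpy as np
from scipy.spatial.transform import Rotation as Rn
V,U=np.mgrid[:384,:512].astype(float)
def cloud(p):
    n=cv2.undistortPoints(np.stack([U.ravel(),V.ravel()],1)[:,None],p["intrinsics"],np.array([p["k1"],0,0,0.]))[:,0]
    z=p["z_map"].ravel().astype(float)
    X=(np.c_[n*z[:,None],z]-p["t"])@p["R"]
    X[z<=0]=np.nan
    return X.reshape(384,512,3)
def find(p,C,q,zlo=-1e9,zhi=1e9,k=0):
    d=cut_out(p,q)
    if len(d)<=k: return None,0,None
    P=C[d[k]["region"]]; P=P[np.isfinite(P[:,2])]
    return P[(P[:,2]>zlo)&(P[:,2]<zhi)],d[k]["p"],d[k]["rect"]
def rect(P):
    (cx,cy),(w,h),a=cv2.minAreaRect(P[:,:2].astype(np.float32))
    if h>w: w,h,a=h,w,a+90
    return np.array([cx,cy]).round(1),round(w,1),round(h,1),round((a+90)%180-90,1)  # angle of long side
def save(p,f): cv2.imwrite("pics/"+f,p["image"][:,:,::-1])
def Q(yaw,tilt=0):
    """tool z = down tilted by `tilt` towards heading yaw; tool y horizontal, perpendicular to yaw"""
    c,s=np.cos(yaw),np.sin(yaw)
    z=np.array([np.sin(tilt)*c,np.sin(tilt)*s,-np.cos(tilt)]); y=np.array([s,-c,0.]); x=np.cross(y,z)
    q=Rn.from_matrix(np.c_[x,y,z]).as_quat(); return [q[3],q[0],q[1],q[2]]
E
python3 - <<'E'
from h import *
for n in("top","scene"):
    p=vision.capture(n);C=cloud(p)
    for q in "mat base tray lid cup0 cup1 cup2 block0 block1 jar mug tin spool saucer hatbox cards".split():
        P,pr,rc=find(p,C,q)
        if P is None or len(P)<4: print(n,q,None);continue
        z=P[:,2]; top=np.percentile(z,90)
        T=P[z>top-8]
        print(n,q,round(pr,2),rc,"z",np.percentile(z,[2,50,90,98]).round(),"top",*rect(T))
E
```

```text
top mat 0.81 [230.2, 166.4, 62.8, 65.9] z [-4.  2.  6.  8.] top [570.8  -3.4] 221.6 209.3 4.5
top base 0.75 [236.0, 207.1, 53.4, 58.7] z [11. 26. 34. 36.] top [439.2 -12.1] 169.9 156.1 3.4
top tray 0.71 [325.9, 190.0, 60.4, 63.7] z [13. 64. 68. 93.] top [ 490.4 -329.8] 189.9 177.3 -6.4
top lid 0.71 [230.1, 162.2, 63.4, 68.1] z [-4.  2.  6.  8.] top [572.   -6.5] 226.1 213.9 4.1
top cup0 0.6 [157.4, 204.6, 18.0, 18.7] z [20. 47. 51. 53.] top [511.1 307.1] 49.2 42.9 -65.3
top cup1 0.6 [157.4, 204.6, 18.0, 18.7] z [20. 47. 51. 53.] top [511.1 307.1] 49.2 42.9 -65.3
top cup2 0.6 [157.4, 204.6, 18.0, 18.7] z [20. 47. 51. 53.] top [511.1 307.1] 49.2 42.9 -65.3
top block0 0.62 [242.7, 244.3, 15.3, 12.2] z [21. 62. 66. 68.] top [392.3  25.2] 42.2 39.5 1.2
top block1 0.62 [242.7, 244.3, 15.3, 12.2] z [21. 62. 66. 68.] top [392.3  25.2] 42.2 39.5 1.2
top jar 0.65 [294.1, 137.4, 19.7, 24.0] z [  0.  98. 104. 106.] top [ 744.7 -149.3] 54.9 52.3 0.9
top mug 0.89 [120.9, 147.0, 33.4, 30.0] z [ 2. 39. 85. 89.] top [684.9 404. ] 80.2 78.6 -85.6
top tin 0.83 [186.7, 134.7, 23.5, 15.8] z [-0. 45. 50. 
[... 1293 characters left out ...]
.9 25.6
scene jar 0.73 [240.1, 249.2, 24.3, 36.0] z [ -0.  92. 102. 104.] top [ 746.  -151.8] 54.8 54.0 -6.6
scene mug 0.83 [357.6, 123.8, 31.3, 37.2] z [ 4. 52. 83. 87.] top [686.2 401.2] 84.0 77.5 -81.7
scene tin 0.8 [334.8, 180.0, 26.6, 29.1] z [ 4. 44. 48. 50.] top [756.9 211.8] 69.4 67.6 -32.9
scene spool 0.78 [316.3, 220.9, 19.6, 21.0] z [ 1.  7. 25. 37.] top [790.6  85.7] 52.8 26.2 27.3
scene saucer 0.85 [263.7, 248.8, 41.3, 37.8] z [ 1. 10. 15. 18.] top [791.5 -71.3] 107.1 103.6 -44.3
scene hatbox 0.73 [99.9, 294.1, 51.5, 50.7] z [ 1. 75. 78. 80.] top [ 638.6 -470.1] 111.1 106.8 -31.4
scene cards 0.86 [152.4, 287.1, 58.1, 60.4] z [ 3. 30. 33. 35.] top [ 721.7 -356.3] 120.2 92.7 -83.5
```

```bash
cat >> h.py <<'E'
def best(pos,yaw,tilt=0):
    """of yaw / yaw+pi (straight down only) the one with smaller last-joint value"""
    o=[]
    for y in ([yaw,yaw+np.pi] if tilt==0 else [yaw]):
        j=r.inverse_kinematics(list(pos),Q(y,tilt))
        if j is not None: o.append((abs(j[5]),y))
    if not o: raise RuntimeError(f"no IK {pos} {yaw} {tilt}")
    return Q(min(o)[1],tilt)
def w2(c,a,xy): c=np.array(c); return c+Rn.from_euler('z',a).as_matrix()[:2,:2]@np.array(xy)
def baseFit(names=("top","scene")):
    o=[]
    for n in names:
        p=vision.capture(n);C=cloud(p);P,pr,_=find(p,C,"base")
        if P is None: continue
        P=P[np.abs(P[:,2]-31)<6]; o.append((*rect(P),round(pr,2))); print(n,o[-1])
    return o
E
python3 - <<'E'
from h import *
d=np.deg2rad
pk=w2((439.3,-12.4),d(3.4),(45,39)); q=best((*pk,150),d(3.4))
r.move_to([*pk,150],q); claw.grip(0,20)
r.servo_line([*pk,60],200); r.servo_line([*pk,40.5],50)
print(r.get_tcp_pos(),r.get_contact_force(),r.get_width())
claw.grip(0.4,40); print("w",r.get_width()*95,r.get_finger_force(),r.get_contact_force(),r.get_tcp_pos())
p=vision.capture("scene");save(p,"ins.png")
tg=w2((572,-4),d(4.4),(45,39))
q2=best((*tg,40.5),d(4.4))
r.servo_line([*tg,40.5],60,q2)
print(r.get_contact_force(),r.get_clock())
for x in baseFit(): pass
E
```

```text
[481.8473003   29.21636305  40.34922246] [ 0.04457768 -0.69777165  0.15641918] 0.0038250035581558605
w 37.92408921853464 0.0 [-0.18496759 -0.92650428  0.24973596] [481.91565555  29.20035433  40.49392566]
[-7.80114075 -0.70549655  5.073862  ] 9.9417
top (array([550.4, -47.2]), 169.8, 53.0, -3.0, 0.61)
scene (array([ 721.8, -356.5]), 120.0, 92.3, -83.4, 0.72)
```

View pics/ins.png

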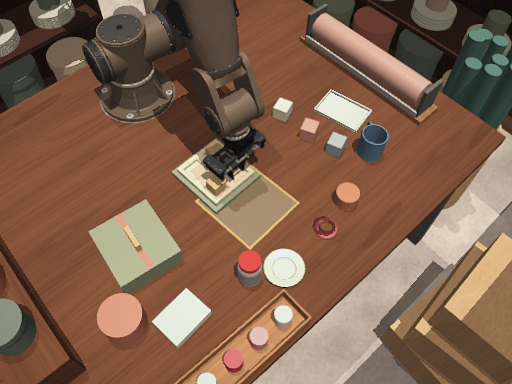

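```bash
python3 - <<'E'
from h import *
claw.grip(0.6,40); print("w",r.get_width()*95,r.get_finger_force(),r.get_contact_force(),r.get_tcp_pos())
p=vision.capture("scene");save(p,"sl.png")
p=vision.capture("top");C=cloud(p);P=C[150:260,215:310].reshape(-1,3);P=P[(abs(P[:,2]-31)<5)];print(rect(P))
E
```

```text
w 42.18056845425459 46.11822991605891 [-6.07467289  2.06475727  5.05647717] [613.17513823  38.8501329   40.42932893]
(array([603.6, -80.1]), 292.7, 82.1, -22.4)
```

View pics/sl.png

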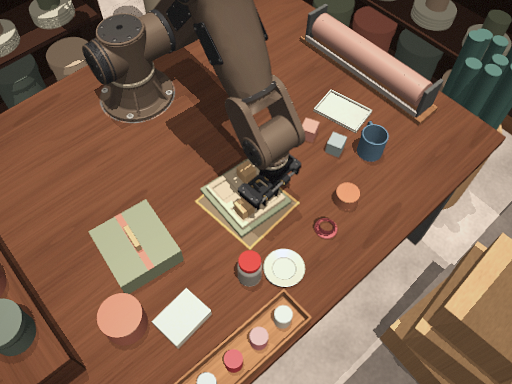

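```bash
python3 - <<'E'
from h import *
d=np.deg2rad
t=r.get_tcp_pos(); n=w2(t[:2],d(4.4),(15,0))
r.servo_line([*n,40.5],50); print(r.get_contact_force())
claw.grip(0.1,20); r.servo_line([*n,150],200)
b=w2((490,-12),0,(0,0)); 
r.move_to([480,-330,300],best((480,-330,300),d(-6)))
p=vision.capture("wrist");save(p,"w1.png")
baseFit(); print(r.get_clock())
p=vision.capture("top");save(p,"t2.png")
for n in("top","scene"):
    p=vision.capture(n);C=cloud(p)
    ds=search_frame(p,"mat")[:1]; print(ds)
    B=C[C[:,:,2]>50]
E
```

```text
[-0.76651515  1.14353866 -0.01747532]
top (array([570.1,   4.2]), 170.5, 156.2, -2.6, 0.56)
scene (array([569.5,   4.4]), 175.3, 158.9, -2.4, 0.98)
14.4083
[{'rect': [231.7, 163.4, 62.6, 67.1], 'p': 0.7}]
[{'rect': [196.4, 159.1, 104.5, 91.2], 'p': 0.94}]
```

```bash
python3 -c "
import cv2
a=cv2.imread('pics/t2.png')[130:290,100:330]; a=cv2.resize(a,None,fx=2.2,fy=2.2,interpolation=cv2.INTER_CUBIC)
b=cv2.imread('pics/w1.png'); b=cv2.resize(b,(300,225))
import numpy as np
c=np.zeros((352+225,506,3),'u1');c[:352]=a;c[352:,:300]=b
cv2.imwrite('pics/m2.png',c)"
```

```text
(no output)
```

View pics/m2.png

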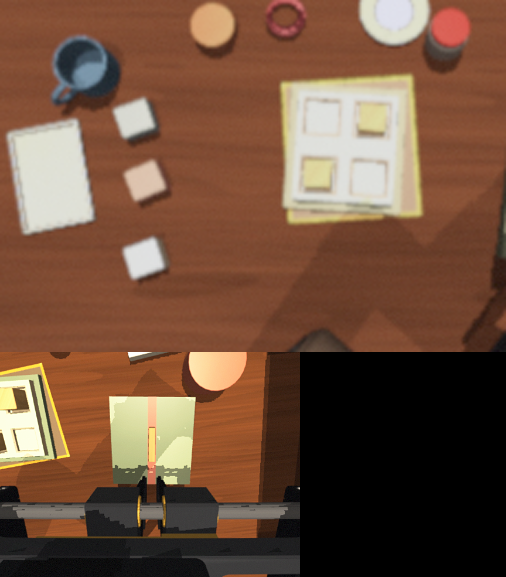

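```bash
python3 - <<'E'
from h import *
d=np.deg2rad
B,a=(569.8,4.3),d(-2.5); M,m=(572,-4),d(4.4)
s=w2(B,a,(-45,-39)); c=w2(B,a,(-45,-39-19)); e=w2(M,m,(-45,-39-21))
claw.grip(0,20)
q=best((*s,40.5),a); r.move_to([*s,110],q); r.servo_line([*s,40.5],100)
r.servo_line([*c,40.5],40); print(r.get_contact_force())
R1=Rn.from_quat(np.roll(q,-1)); q2=np.roll((Rn.from_euler('z',m-a)*R1).as_quat(),1)
r.servo_line([*e,40.5],20,list(q2)); print(r.get_contact_force())
n=w2(e,m,(0,6)); r.servo_line([*n,40.5],40); r.servo_line([*n,130],150)
r.move_to([480,-330,300],best((480,-330,300),d(-6)))
baseFit();print(r.get_clock())
for n in("top","scene"):
    p=vision.capture(n);C=cloud(p)
    for q in("tray","block0","cup0"):
      for k in range(3):
        P,pr,rc=find(p,C,q,k=k)
        if P is None or len(P)<9: break
        z=P[:,2];print(n,q,round(pr,2),rc,np.percentile(z,[5,50,95]).round(),*rect(P[z>np.percentile(z,90)-8]))
E
```

```text
[-0.52069378 -0.23813537 -0.02858452]
[-1.43653504  2.94494299  0.54472495]
top (array([572.2,  -4.8]), 170.7, 155.9, 2.9, 0.7)
scene (array([572.6,  -5.2]), 173.3, 159.5, 2.9, 0.67)
21.4167
top tray 0.71 [105.0, 183.7, 42.3, 53.4] [ 1.  7. 16.] [518.3 464.2] 159.8 114.1 12.3
top tray 0.51 [154.1, 240.4, 24.1, 14.1] [26. 47. 51.] [394.5 304.7] 49.6 44.7 -68.7
top block0 0.51 [242.7, 201.3, 11.6, 16.1] [59. 63. 68.] [525.3  29.5] 40.1 36.7 1.3
top cup0 0.81 [156.9, 203.5, 21.0, 19.3] [14. 46. 52.] [511.5 307.8] 50.4 45.6 -67.3
top cup0 0.62 [187.5, 134.1, 22.6, 18.5] [18. 46. 50.] [755.1 214.1] 66.1 62.4 3.2
top cup0 0.6 [156.1, 241.1, 22.0, 13.1] [14. 47. 51.] [395.1 304.8] 49.6 45.8 -69.0
scene tray 0.96 [313.5, 91.3, 61.3, 42.7] [-0.  6. 15.] [518.1 465.6] 162.9 125.9 12.6
scene block0 0.8 [235.7, 166.7, 22.0, 24.1] [29. 60. 66.] [526.5  29.5] 42.6 39.7 6.0
scene block0 0.78 [239.8, 199.4, 18.5, 24.8] [29. 61. 66.] [620.4 -41.3] 43.6 43.1 3.6
scene block0 0.66 [324.3, 133.3, 21.0, 21.4] [10. 43. 49.] [609.  324.8] 50.1 45.9 -69.1
scene cup0 0.55 [277.2, 99.0, 18.0, 21.5] [ 4. 41. 49.] [397.5 304.3] 55.3 45.0 -67.5
scene cup0 0.53 [301.6, 117.6, 17.8, 31.1] [ 5. 43. 49.] [512.1 306. ] 56.0 46.8 -68.2
scene cup0 0.42 [333.4, 181.2, 26.5, 28.9] [10. 44. 49.] [756.8 212.6] 67.4 65.6 -68.3
```

```bash
cat >> h.py <<'E'
d=np.deg2rad
BP=(572.4,-5.0); BA=d(2.9); TR=(518.2,464.5); TA=d(12.4)
E
python3 - <<'E'
from h import *
for (b,tx) in(((525.8,29.5),40),((620.2,-41.5),-40)):
    q=best((*b,52),BA); r.move_to([*b,130],q); claw.grip(0.65,20); r.servo_line([*b,52],120)
    claw.grip(0,20); print("w",r.get_width()*95)
    r.servo_line([*b,130],150); print("w",r.get_width()*95)
    t=w2(TR,TA,(tx,0)); q=best((*t,39),TA+np.pi/2); r.move_to([*t,130],q)
    print("w",r.get_width()*95); r.servo_line([*t,38.5],120); claw.grip(0.62); r.servo_line([*t,140],200)
r.move_to([480,-330,300],best((480,-330,300),d(-6)))
p=vision.capture("scene");save(p,"s3.png");print(r.get_clock())
a=p["image"][80:170,260:390,::-1];cv2.imwrite("pics/c3.png",cv2.resize(a,None,fx=6,fy=6,interpolation=cv2.INTER_CUBIC))
E
```

```text
w 41.67735952113711
w 41.71200771180108
w 41.83596939545321
w 41.778222241169416
w 41.98836437004462
w 42.08428544499137
41.6167
```

View pics/c3.png

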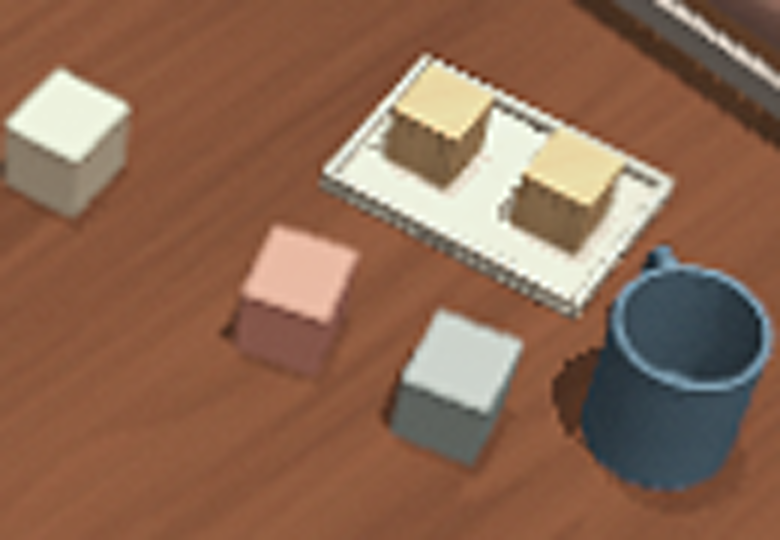

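```bash
python3 - <<'E'
from h import *
p=vision.capture("wrist");R=p["R"];c=-R.T@p["t"];w,x,y,z=r.get_eef_rot();T=Rn.from_quat([x,y,z,w]).as_matrix()
Rt=R@T; ct=T.T@(c-r.get_tcp_pos()); print(Rt.round(2).tolist(),ct.round(),p["intrinsics"][0])
np.savez("wr.npz",Rt=Rt,ct=ct)
for yaw in(-70,-40,-90,-110):
  for tilt in(30,40):
    for pos in([470,480,200],[520,460,220],[560,480,220]):
      for fl in(0,180):
        q=Rn.from_quat(np.roll(Q(d(yaw),d(tilt)),-1))*Rn.from_euler('z',fl,degrees=True)
        j=r.inverse_kinematics(pos,list(np.roll(q.as_quat(),1)))
        if j is not None: 
            M=q.as_matrix(); cc=np.array(pos)+M@ct
            o=[]
            for X in((395,305,25),(511,307,25),(609,325,25)):
                v=Rt@M.T@(np.array(X)-cc); o.append((v[:2]/v[2]).round(2).tolist())
            print(yaw,tilt,pos,fl,np.round(j,1),cc.round(),o)
E
```

```text
[[-0.0, 1.0, 0.0], [-0.97, -0.0, -0.26], [-0.26, -0.0, 0.97]] [  73.   -0. -152.] [307.21763231   0.         258.29344509]
-70 30 [470, 480, 200] 0 [ 0.9  0.7  1.3 -0.5  1.4 -2.5] [466. 492. 368.] [[0.35, -0.15], [0.06, -0.25], [-0.2, -0.28]]
-70 30 [470, 480, 200] 180 [ 0.9  0.7  1.3 -0.5  1.4  0.7] [422. 611. 295.] [[-0.34, 0.02], [-0.05, 0.08], [0.18, 0.1]]
-70 30 [520, 460, 220] 0 [ 0.8  0.7  1.3 -0.5  1.4 -2.6] [516. 472. 388.] [[0.45, -0.05], [0.16, -0.14], [-0.09, -0.18]]
-70 30 [520, 460, 220] 180 [ 0.8  0.7  1.3 -0.5  1.4  0.6] [472. 591. 315.] [[-0.45, -0.09], [-0.15, -0.02], [0.09, 0.01]]
-70 30 [560, 480, 220] 0 [ 0.8  0.8  1.1 -0.5  1.5 -2.6] [556. 492. 388.] [[0.56, -0.06], [0.27, -0.15], [0.02, -0.19]]
-70 30 [560, 480, 220] 180 [ 0.8  0.8  1.1 -0.5  1.5  0.5] [512. 611. 315.] [[-0.56, -0.08], [-0.26, -0.01], [-0.02, 0.02]]
-70 40 [470, 480, 200] 0 [ 0.9  0.8  1.3 -0.6  1.5 -2.4] [456. 519. 363.] [[0.34, -0.05], [0.05, -0.14], [-0.19, -0.17]]
-70 40 [470, 480, 200] 180 [ 0.9  0.8  1.3 -0.6  1.5  0.7] [417. 624. 270.] [[-0.34, -0.08], [-0.05, -0.03], [0.18, -0.0]]
-70 4
[... 3447 characters left out ...]
.9  1.  -0.3  1.9 -2. ] [485. 519. 363.] [[0.03, -0.16], [-0.25, -0.07], [-0.5, 0.05]]
-110 40 [470, 480, 200] 180 [ 0.8  0.9  1.  -0.3  1.9  1.2] [522. 624. 270.] [[-0.02, -0.01], [0.25, -0.07], [0.53, -0.16]]
-110 40 [520, 460, 220] 0 [ 0.7  0.9  1.  -0.3  1.9 -2.1] [535. 499. 383.] [[0.15, -0.13], [-0.11, -0.05], [-0.34, 0.07]]
-110 40 [520, 460, 220] 180 [ 0.7  0.9  1.  -0.3  1.9  1.1] [572. 604. 290.] [[-0.15, -0.05], [0.11, -0.11], [0.36, -0.2]]
-110 40 [560, 480, 220] 0 [ 0.7  1.   0.8 -0.3  2.  -2.1] [575. 519. 383.] [[0.22, -0.2], [-0.03, -0.12], [-0.25, -0.01]]
-110 40 [560, 480, 220] 180 [ 0.7  1.   0.8 -0.3  2.   1. ] [612. 624. 290.] [[-0.21, -0.0], [0.03, -0.06], [0.26, -0.14]]
```

```bash
python3 - <<'E'
from h import *
q=Rn.from_quat(np.roll(Q(d(-90),d(40)),-1))*Rn.from_euler('z',180,degrees=True)
r.move_to([520,460,220],list(np.roll(q.as_quat(),1)))
p=vision.capture("wrist");save(p,"w4.png");C=cloud(p)
for k in range(4):
    P,pr,rc=find(p,C,"cup0",k=k)
    if P is None or len(P)<9: break
    z=P[:,2];print(round(pr,2),rc,np.percentile(z,[5,50,95]).round(),*rect(P[abs(z-46)<5]) if (abs(z-46)<5).sum()>5 else "")
E
```

```text
0.75 [227.1, 123.4, 51.5, 60.8] [ 3. 36. 47.] [513.6 309. ] 52.3 46.9 -65.5
0.75 [304.6, 109.8, 48.5, 61.7] [ 4. 45. 47.] [609.1 329.5] 52.0 46.1 -69.1
0.68 [103.8, 130.6, 58.2, 55.6] [ 4. 32. 47.] [352.1 294.7] 51.5 48.2 -78.0
```

View pics/w4.png

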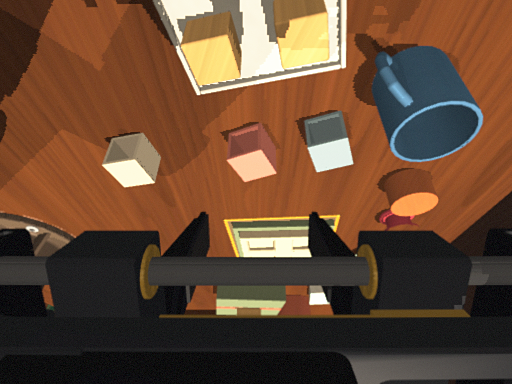

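```bash
cat >> h.py <<'E'
def Qf(yaw,tilt,flip):
    q=Rn.from_quat(np.roll(Q(yaw,tilt),-1))*Rn.from_euler('z',180*flip,degrees=True); return list(np.roll(q.as_quat(),1))
def zt(yaw,T): return np.array([np.sin(T)*np.cos(yaw),np.sin(T)*np.sin(yaw),-np.cos(T)])
PK={0:(-45,-39),1:(-45,39),2:(45,-39),3:(45,39)}
E=10;ZP=24
def plan(c,th,pk,T=d(45)):
    m=np.array([np.cos(th),np.sin(th)]); g=np.array([*(np.array(c)-E*m),ZP])
    o=[]
    for k in(0,1,-1):
      for f in(0,1):
        psi=BA+k*np.pi/2; Tp=np.pi/2-T
        h=np.array([np.cos(psi),np.sin(psi)])
        b=np.array([*(w2(BP,BA,PK[pk])-(ZP-23)*h),20+25+E])
        qa,qb=Qf(th,T,f),Qf(psi,Tp,1-f)
        P=[(g-80*zt(th,T),qa),(g,qa),(g+[0,0,120],qa),(b+[0,0,90],qb),(b,qb),(b-70*zt(psi,Tp),qb)]
        J=[r.inverse_kinematics(list(p),q) for p,q in P]
        if all(j is not None for j in J): o.append((k,f,P,J,np.abs(np.array(J[3])-J[2]).max()))
    return o
E
python3 - <<'E'
from h import *
for c,th,pk in(((609,328),111,3),((513,308.5),113,2),((352,295),102,1),((352,295),102,0)):
    for T in(45,35,25,55):
        print(c,pk,T,[(k,f,round(x,1),[np.round(J[i][5],1) for i in(1,4)]) for k,f,P,J,x in plan(c,d(th),pk,d(T))])
E
```

```text
(609, 328) 3 45 [(0, 0, np.float64(2.4), [np.float64(-0.8), np.float64(1.6)]), (0, 1, np.float64(3.8), [np.float64(2.3), np.float64(-1.5)]), (1, 0, np.float64(3.0), [np.float64(-0.8), np.float64(2.2)]), (1, 1, np.float64(3.3), [np.float64(2.3), np.float64(-0.9)]), (-1, 0, np.float64(1.7), [np.float64(-0.8), np.float64(0.8)]), (-1, 1, np.float64(4.9), [np.float64(2.3), np.float64(-2.3)])]
(609, 328) 3 35 [(0, 0, np.float64(2.3), [np.float64(-0.7), np.float64(1.6)]), (0, 1, np.float64(4.1), [np.float64(2.4), np.float64(-1.6)]), (1, 0, np.float64(2.8), [np.float64(-0.7), np.float64(2.1)]), (1, 1, np.float64(3.5), [np.float64(2.4), np.float64(-1.0)]), (-1, 0, np.float64(1.7), [np.float64(-0.7), np.float64(0.9)]), (-1, 1, np.float64(4.9), [np.float64(2.4), np.float64(-2.2)])]
(609, 328) 3 25 [(0, 0, np.float64(2.5), [np.float64(-0.5), np.float64(1.6)]), (1, 0, np.float64(2.6), [np.float64(-0.5), np.float64(2.1)]), (-1, 0, np.float64(1.6), [np.float64(-0.5), np.float64(1.0)])]
(609, 328) 3 55 [(0, 1, np.float64(2.7), [np.float64(2.2), np.float64(-1.4)]), (1, 0, np.float64(3.2), [np.float64
[... 3648 characters left out ...]
(3.4), [np.float64(1.9), np.float64(-1.2)])]
(352, 295) 0 25 [(0, 0, np.float64(2.1), [np.float64(-1.0), np.float64(1.4)]), (0, 1, np.float64(4.2), [np.float64(2.1), np.float64(-1.7)]), (1, 0, np.float64(2.6), [np.float64(-1.0), np.float64(1.9)]), (1, 1, np.float64(3.7), [np.float64(2.1), np.float64(-1.2)])]
(352, 295) 0 55 [(0, 0, np.float64(3.6), [np.float64(-1.6), np.float64(1.7)]), (0, 1, np.float64(2.7), [np.float64(1.6), np.float64(-1.4)]), (1, 0, np.float64(3.5), [np.float64(-1.6), np.float64(2.1)]), (1, 1, np.float64(2.8), [np.float64(1.6), np.float64(-1.0)]), (-1, 0, np.float64(2.0), [np.float64(-1.6), np.float64(0.8)]), (-1, 1, np.float64(4.5), [np.float64(1.6), np.float64(-2.3)])]
```

```bash
cat >> h.py <<'E'
def see(c):
    p=vision.capture("wrist");C=cloud(p);b=None
    D=[x for x in cut_out(p,"cup0")]
    for x in D:
        P=C[x["region"]];P=P[np.isfinite(P[:,2])&(abs(P[:,2]-46)<4)]
        if len(P)>50:
            f=rect(P)
            if np.hypot(*(f[0]-c))<30: return p,f
    save(p,"miss.png"); return p,None
def pickplace(c,th,pk,T=d(45),force=25):
    P=[x for x in plan(c,th,pk,T) if x[:2]==(0,0)][0][2]
    r.move_to(list(P[0][0]),P[0][1]); claw.grip(0.75,force)
    p,f=see(c); print("see",f)
    if f is None: return False
    th2=np.deg2rad(f[3]); th2=th+(th2-th+np.pi/2)%np.pi-np.pi/2
    if abs(th2-th)>d(15) : print("angle?",th2); th2=th
    P=[x for x in plan(f[0],th2,pk,T) if x[:2]==(0,0)][0][2]
    r.servo_line(list(P[0][0]),150,P[0][1]); r.servo_line(list(P[1][0]),100)
    claw.grip(0,force); print("w",r.get_width()*95,r.get_contact_force().round(1))
    r.servo_line(list(P[2][0]),200); print("w",r.get_width()*95)
    if r.get_width()*95<40: return False
    r.move_to(list(P[3][0]),P[3][1]); print("w",r.get_width()*95)
    if r.get_width()*95<40: return False
    b=P[4][0]
    r.servo_line(list(b+[0,0,14]),150); F0=r.get_contact_force()
    for dz in(10,7,4,2,0.5):
        r.servo_line(list(b+[0,0,dz]),40); F=r.get_contact_force()-F0; print(dz,F.round(1),end=" ")
        if F[2]>15: print("STOP"); return False
    claw.grip(0.63); print("w",r.get_width()*95)
    r.servo_line(list(P[5][0]),150); print(r.get_clock()); return True
E
python3 - <<'E'
from h import *
ok=pickplace((609,328),d(111),3)
if ok:
    r.move_to([480,250,260],best((480,250,260),d(0)))
p=vision.capture("scene");save(p,"s5.png");C=cloud(p)
E
```

```text
see (array([609.2, 329.3]), 51.6, 46.1, -69.1)
w 45.72724134073344 [-0.3 -2.2  1. ]
w 45.69332224003629
w 45.96586913053898
10 [ 0.8 -0.3 -1.3] 7 [ 1.3  0.6 -0.2] 4 [ 0.6 -0.  -0.2] 2 [-0.1 -0.4 -0.5] 0.5 [0.1 0.  0.7] w 59.91990117945515
54.3667
```

View pics/s5.png

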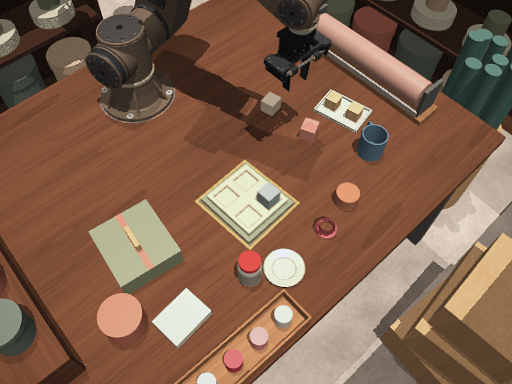

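```bash
python3 - <<'E'
from h import *
if pickplace((513,308.5),d(113),2):
    r.move_to([480,200,200],best((480,200,200),d(0)))
    print(pickplace((352,295),d(102),1))
    r.move_to([480,300,300],best((480,300,300),d(0)))
for n in("top","scene"):
    p=vision.capture(n);save(p,n+"6.png");C=cloud(p)
    for q in("cup0","lid"):
      for k in range(3):
        P,pr,rc=find(p,C,q,k=k)
        if P is None or len(P)<9: break
        z=P[:,2];print(n,q,round(pr,2),rc,np.percentile(z,[5,50,95]).round(),*rect(P[z>np.percentile(z,80)-8]))
E
```

```text
see (array([513.6, 308.7]), 51.5, 46.0, -65.8)
w 45.62535420871263 [ 0.8 -1.5  2.8]
w 45.81347529756074
w 46.067075099681716
10 [-0.9  0.  -0.4] 7 [ 0.2  0.2 -0.5] 4 [-0.5  0.3 -0.2] 2 [ 0.6  0.1 -0.8] 0.5 [-2.6 -0.2  4. ] w 59.98769908972065
66.1917
see (array([352.6, 294. ]), 51.5, 46.0, -77.5)
w 45.80956278397438 [ 0.4 -2.8  4.2]
w 45.96106651180792
w 45.9541282315864
10 [ 0.1 -0.1  0.5] 7 [ 1.2 -0.2  0.8] 4 [-0.5  0.6 -0.5] 2 [ 0.  -0.1 -0.2] 0.5 [-0.6  0.3 -0.7] w 59.921171415966256
78.2583
True
top cup0 0.65 [261.8, 175.9, 15.2, 13.7] [42. 70. 76.] [618.9 -42. ] 47.4 43.2 0.7
top cup0 0.6 [241.6, 201.5, 17.7, 14.4] [28. 71. 76.] [524.7  32.5] 46.5 43.0 1.1
top cup0 0.53 [240.6, 175.2, 15.4, 15.5] [32. 71. 75.] [614.5  37.6] 46.9 43.3 1.1
top lid 0.71 [327.7, 190.1, 58.4, 60.3] [57. 64. 70.] [ 490.3 -329.9] 189.9 177.0 -6.5
scene cup0 0.94 [239.5, 197.2, 24.4, 31.0] [27. 68. 74.] [619.8 -41. ] 50.0 46.7 -88.5
scene cup0 0.67 [238.7, 162.2, 20.2, 27.5] [29. 68. 74.] [525.9  31.2] 48.7 47.5 2.0
scene cup0 0.62 [259.1, 181.0, 22.7, 25.9] [33. 69. 74.] [616.   34.4] 47.3 45.2 1.8
scene lid 0.67 [240.0, 249.0, 21.4, 38.2] [ 20.  96. 104.] [ 746.9 -152.4] 54.0 51.8 -41.4
scene lid 0.59 [90.4, 200.2, 93.5, 94.4] [24. 63. 68.] [ 502.6 -333.2] 219.0 178.5 -5.1
```

```bash
python3 -c "
import cv2
a=cv2.imread('pics/scene6.png')[80:290,80:390]; cv2.imwrite('pics/c6.png',cv2.resize(a,None,fx=2.5,fy=2.5,interpolation=cv2.INTER_CUBIC))"
```

```text
(no output)
```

View pics/c6.png

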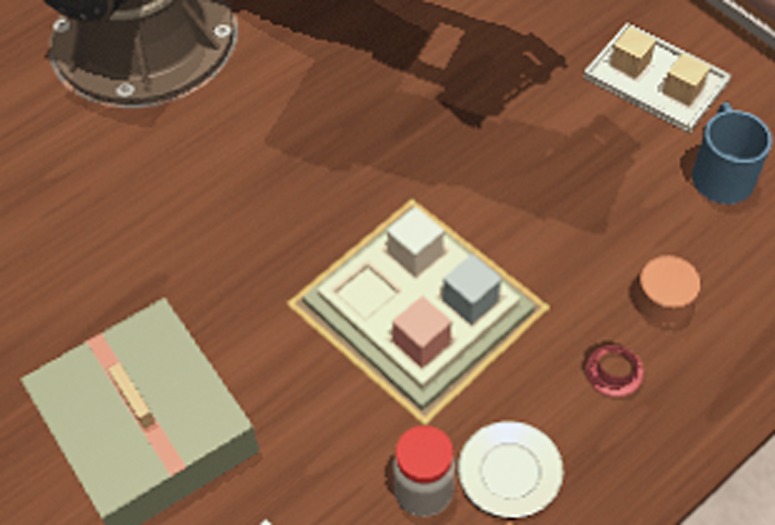

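```bash
python3 - <<'E'
from h import *
b=baseFit()
p=vision.capture("top");C=cloud(p);S=C[180:260,320:395].reshape(-1,3)
T=S[abs(S[:,2]-65)<6];G=S[(S[:,2]>86)&(S[:,2]<105)];print(rect(T),rect(G))
L=rect(T);c=L[0];a=d(L[3])
print(r.get_clock())
ok=[x for x in b if abs(x[1]-171)<6 and abs(x[2]-157)<5]
bp=np.mean([x[0] for x in ok],0) if ok else np.array(BP); print(bp)
if np.hypot(*(c-[490.4,-330]))<60 and abs(L[1]-190)<6 and abs(L[2]-177)<5:
    q=best((*c,86),a); r.move_to([*c,200],q); claw.grip(0.45,40)
    r.servo_line([*c,86.5],120); claw.grip(0,40); print("w",r.get_width()*95,r.get_contact_force().round(1))
    r.servo_line([*c,205],120); print("w",r.get_width()*95,r.get_contact_force().round(1))
    R1=Rn.from_quat(np.roll(q,-1)); q2=list(np.roll((Rn.from_euler('z',BA-a)*R1).as_quat(),1))
    r.servo_line([*bp,205],180,q2); print("w",r.get_width()*95,r.get_clock())
    p=vision.capture("scene");save(p,"lid7.png")
E
```

```text
top (array([572. ,  -4.8]), 170.4, 156.1, 3.1, 0.8)
scene (array([572.3,  -5.8]), 172.9, 159.2, 3.1, 0.74)
(array([ 511.9, -342.7]), 235.5, 197.4, -6.4) (array([ 489.2, -329.4]), 68.0, 15.8, -5.5)
81.6333
[572.15  -5.3 ]
```

```bash
python3 - <<'E'
from h import *
bp=np.array([572.2,-5.2]); c=np.array([490,-329.8]);a=d(-6.3)
q=best((*c,86),a); r.move_to([*c,200],q); claw.grip(0.45,40)
r.servo_line([*c,86.5],120); claw.grip(0,40); print("w",r.get_width()*95,r.get_contact_force().round(1))
r.servo_line([*c,205],120); print("w",r.get_width()*95,r.get_contact_force().round(1))
R1=Rn.from_quat(np.roll(q,-1)); q2=list(np.roll((Rn.from_euler('z',BA-a)*R1).as_quat(),1))
r.servo_line([*bp,205],180,q2); print("w",r.get_width()*95,r.get_contact_force().round(1),r.get_moment().round(2),r.get_clock())
p=vision.capture("scene");save(p,"lid7.png")
E
```

```text
w 14.001029754857743 [-0.6 -0.1  2.7]
w 13.889608425883935 [ 0.7  0.5 -3.2]
w 14.057806787160194 [-0.2 -0.3 -2.4] [-0.02  0.04 -0.06] 89.2917
```

View pics/lid7.png

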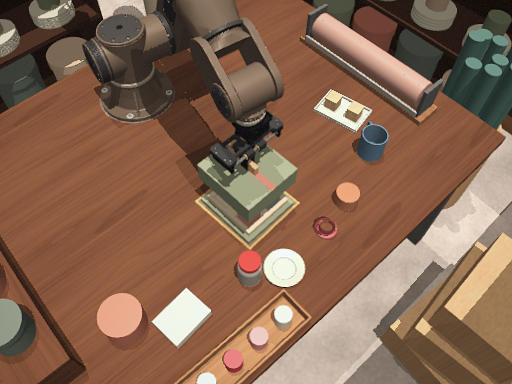

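Lid held level over the base (about 247,180). Lowering with force checks.

```bash
python3 - <<'E'
from h import *
bp=[572.2,-5.2]; F0=r.get_contact_force()
for z in(175,150,130,115,107,104,102,101,100.7):
    r.servo_line([*bp,z],80 if z>115 else 40); F=r.get_contact_force()-F0
    print(z,F.round(1),round(r.get_width()*95,1),end="; ")
    if F[2]>10 or abs(F[:2]).max()>10: print("STOP");break
else:
    claw.grip(0.45); r.servo_line([*bp,220],150)
    r.move_to([480,300,300],best((480,300,300),0)); r.sleep(0.5)
    for n in("top","scene"):
        p=vision.capture(n);save(p,n+"8.png");C=cloud(p);P,pr,rc=find(p,C,"lid")
        z=P[:,2];T=P[abs(z-np.median(z))<6];n_=np.linalg.lstsq(np.c_[T[:,:2],np.ones(len(T))],T[:,2],rcond=None)[0]
        print(n,rect(T),np.median(z),n_.round(4))
    baseFit()
print(r.get_clock())
E
```

```text
175 [ 0.2 -1.2  0.8] 13.9; 150 [ 0.4 -0.3  0.8] 14.0; 130 [ 0.6 -0.6  0.5] 14.1; 115 [1.1 0.3 1. ] 13.8; 107 [0.1 0.5 0.7] 14.0; 104 [ 0.9  0.4 -0.4] 13.9; 102 [1.1 0.4 0.4] 14.0; 101 [ 0.1 -0.1  0.5] 13.8; 100.7 [ 0.1  0.6 -0.4] 13.7; top (array([572.5,  -4.9]), 190.3, 175.8, 2.9) 78.36980787619319 [6.00000e-04 7.00000e-04 7.79673e+01]
scene (array([572. ,  -4.8]), 194.1, 178.8, 3.2) 77.46332930998462 [-1.10000e-03  3.00000e-04  7.85704e+01]
scene (array([0., 0.]), 0.0, 0.0, 0.0, 0.75)
97.3083
```

View pics/scene8.png

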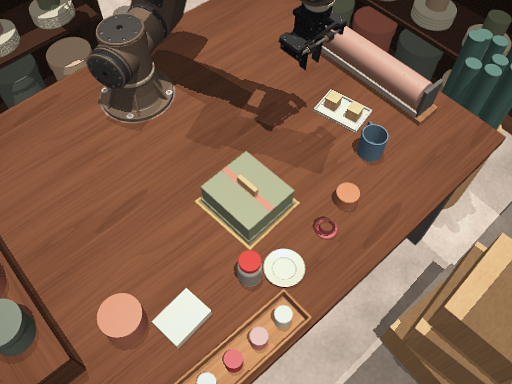

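The lid is level, its top is at 77–78 mm (it should be 77), and it is centred on the base; both blocks lie in the tray. I'm handing it in.

```bash
python3 -c "
from cell import job
print(job.close_job())"
```

```text
the job is handed in; nothing more can be done
None
```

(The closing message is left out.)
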